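Rack the gel cassettes on edge

ROBOT

A 7-joint arm with a two-finger parallel gripper is mounted at the origin on a cart in front of the work surface, level with it; the furniture and walls round the work are solid. World frame = base frame: x ahead of the robot, y to its left, z up, the work surface at z = 0. Lengths are in m, angles in rad, forces in N, time in s.
With the tool pointing down it reaches from about 0.425 to 0.925 m from the base axis. Payload 6.8 kg.
Tool frame: the origin (TCP) lies at the very end of the fingers, on their centre line; the grasp point (between the pads) lies 19 mm behind it; z points along the fingers, y is the line along which they close (so a half turn about z gives the same grasp; the last joint's range is limited). The gripper opens to 85 mm and grips with 20 to 120 N. Pads are 22 mm wide; open, the fingers measure 114 mm over their backs; the gripper's body (76 mm by 85 mm) begins 54 mm behind the grasp point. The pads swing forward as they close: fully open they stand 13 mm farther back than shut.
Start: joints at [1.148, 0.477, 0.022, 1.555, -0.011, 1.109, -0.083], TCP at [0.209, -0.642, 0.231] pointing down, gripper open.
Joint ranges: [-2.96, 2.96], [-0.34, 2.1], [-1.41, 1.46], [0.24, 2.44], [-1.37, 4.51], [0.17, 1.92], [-2.96, 2.96]. Speed limits (rad/s): [2.39, 2.39, 3.14, 3.14, 3.14, 3.14, 3.14].

INTERFACE

Orientations are given as a unit quaternion [w, x, y, z].
In Python, from workcell import * gives the robot as it stands.
- The arm moves only by the tool send_rows, never from a script. Its argument "commands" is a list of rows, each a list of 3 entries, a list of its own where there are three numbers: the opening, from 0 (shut) to 1 (fully open), then the shift along the world's x, y, z normalised to -1 to 1, where 1 is 0.025 m, then the turn, a rotation vector about the world's x, y, z normalised to -1 to 1, where 1 is 4 degrees. A call has exactly 10 rows; each row shifts and turns the commanded pose from where the row before left it; what a row does not reach is not made up. A row lasts 1/12 s, in which the tool goes at most 41.7 mm and 7.16 degrees, less where a joint would pass 70% of its speed; a pose out of reach is approached as far as the arm can. A call with a number of a shift or a turn outside -1 to 1 is refused whole. A call with a gripper value outside its range is refused whole. The fingers move at their own pace and stop on an object; the grip force is fixed at half the most. Time passes only in rows, so rows that do not move let the fingers close, or fill a call up. It gives the time, the measured TCP pose, the force, the opening and the grip force at its end, in the units of the state.
- get_state(): the state, without advancing time (a new reading comes with each control period).
- camera(name): name is "scene" or "top" or "wrist"; returns a dict with "frame" (480x640x3 uint8, red, green, blue), "fx", "fy", "cx", "cy" (pixels), "R" (3x3) and "t" (3): a world point X has camera coordinates R X + t; the wrist camera has in their place "hand_eye" (4x4, takes a point from camera to tool coordinates, whose origin is the TCP and whose axes are the flange's). Camera axes: x right, y down, z forward; pixel columns grow to the right and rows downward; lengths in m; the calibration is good to about 2 mm. A picture is of the moment at which its call begins: read the wrist's pose just before it. There is no depth.
- hand_in(): hands the job in; it is judged then, once.
The state is a dict: "t": time; "joints": joint angles; "qvel": joint speeds; "tau": joint torques, N m; "tcp_pos": TCP position; "orientation": TCP orientation; "force": force on the tool from outside, world axes, zero at the start; "torque": the same for the moment, N m; "finger_gap": finger opening in m; "gripper_force": force on a finger pad.
Only numpy, scipy, OpenCV 4.12 (cv2) and the standard library are available. Lean on these libraries where they do the work, as an engineer would, in place of code of your own. Each camera call takes 0.05 s, during which the arm holds its last target. There are 200 camera calls.

TASK

Take the two gel cassettes off the sloping draining stand and stand them on edge in the slotted white rack: the taller one in the slot next to the rack's tall end plate, the shorter one in the slot at the other end. Lower them gently until fully down, about centred across the rack, both with their window side facing the tall end plate, and leave the bottle, timer and petri dish where they are.

Things in the scene. Friction and masses are not known exactly. Their poses are not given: they have to be found in the camera images.
- tall_cassette: Flat grey gel cassette 8 mm thick, 90 wide, 120 high, about 120 g. Origin: middle of its bottom edge. z up the plate, y along its width, x through it. -x side: recessed pale window with thin lines in the lower part (window side); +x side plain; top 45 mm solid, to grip. Starts on either half of the stand, top tipped back 35 degrees (to the stand's +x), window side up and outward.
- short_cassette: Flat grey gel cassette 8 mm thick, 90 wide, 90 high, about 90 g. Origin: middle of its bottom edge. z up the plate, y along its width, x through it. -x side: recessed pale window with thin lines in the lower part (window side); +x side plain; top 45 mm solid, to grip. Starts on either half of the stand, top tipped back 35 degrees (to the stand's +x), window side up and outward.
- tall_cassette_window (a point): Point on the window side of the taller cassette, on its surface, 4 mm along -x and 12 mm above the origin.
- short_cassette_window (a point): The same point on the shorter cassette.
- stand: Fixed aluminium draining stand, 120 x 250 mm, about 80 high. Origin at the bench, y along its length, +x to its back. Its ledge, tilted 35 degrees, carries the cassettes side by side, 62 mm either side of the middle, bottom edges at x = -20, z = 32 mm. The low back reaches 62 mm up the slope; above it the cassettes stand free. Front lip 7 mm high.
- rack: Fixed white rack, 176 x 100 mm. Origin at the bench amid the slots; x along its length, y along the slots. Tall end plate, 68 mm high, at x = -98 to -90. Slots at x = -54, -18, 18, 54 mm, 12 wide, 32 deep, in two comb bars (y = +-18 to +-42) with tops at z = 42; slot floor z = 10. A cassette rightly racked (window to the end plate) has its axes along the rack's.
- slot_wall (a point): Middle of the floor of the slot next to the tall end plate (axes as the rack's): the taller cassette's origin goes here.
- slot_far (a point): Middle of the floor of the slot at the other end (axes as the rack's): the shorter cassette's origin goes here.
- bottle: Amber bottle with black cap, 51 mm across, 102 high; a bystander. Origin under its centre.
- timer: Small white bench timer, 74 x 60 x 21 mm; a bystander. Origin under its centre.
- petri: Round petri dish, 60 mm across, 15 high; a bystander. Origin under its centre.
There are look-alikes about, which are no part of the job. What is shaped like the tall_cassette but purple or yellow is not meant.

How it is judged:
By the outcome, as a careful person would: the job done as asked, in the order asked, and still so for the second after the job is handed in, with the robot touching nothing.
It also fails if it takes over 64 s, if anything falls off the work surface, if the arm or the gripper's body presses on something with over 40 N, if the wrist force passes 120 N, or if a joint passes its speed limit or range.

## Working session

There is one attempt and no reset: what is moved stays moved. The work goes in short steps, Python scripts to look and compute and a tool call to move; the robot and the scene stay as the last step left them, time stands still between calls to the robot, and variables do not carry over. Pictures are saved under pics/ and viewed, at most 10 in all, crops included, and the job is handed in when it is done.

Besides the shell and the picture viewer there is one more tool, called after "Call:" as a command line: name --argument value ..., lists and objects as JSON in quotes. send_rows: Moves the arm, as the interface text tells. Scaled input: -1 to 1 covers 0.025 m each way for a shift and 4 degrees each way for a turn. Its arguments: {"type":"object","properties":{"commands":{"type":"array"}},"required":["commands"]}

```bash
mkdir -p pics; ls; python3 - <<'E'
from workcell import *
import cv2,pickle
s=get_state();print({k:s[k] for k in('t','tcp_pos','orientation','finger_gap')})
for n in('scene','top'):
    c=camera(n);pickle.dump(c,open(n+'0.pkl','wb'));cv2.imwrite(f'pics/{n}0.png',c['frame'][:,:,::-1]);print(n,c['fx'],c['fy'],c['cx'],c['cy'],c['R'],c['t'])
c=camera('wrist');print(c['fx'],c['hand_eye'])
E
```

```text
pics
{'t': 0.0, 'tcp_pos': array([ 0.20880457, -0.64128279,  0.23032113]), 'orientation': array([-8.84995171e-04,  9.87631707e-01,  1.56788964e-01, -2.20858489e-04]), 'finger_gap': 0.08491677540563879}
scene 588.190533311247 588.190533311247 321.4584844015885 240.10409436233726 [[-0.76235418 -0.64704261  0.01232726]
 [-0.51355645  0.59326861 -0.619913  ]
 [ 0.39379675 -0.47892401 -0.78457371]] [0.30463295 0.49947397 1.53454382]
top 489.1869952578787 489.1869952578787 318.27085055022366 242.8892981380167 [[-0.01568058 -0.99977202  0.01449231]
 [-0.99594933  0.01433391 -0.08876634]
 [ 0.08853837 -0.01582551 -0.99594704]] [-0.24751178  0.623021    1.23820755]
412.4305633189211 [[ 1.25671082e-03 -9.56704203e-01 -2.91059253e-01  7.44826354e-02]
 [ 9.99999082e-01  1.34968131e-03 -1.18656645e-04  4.91414656e-04]
 [ 5.06356546e-04 -2.91058837e-01  9.56705021e-01 -1.43416079e-01]
 [ 0.00000000e+00  0.00000000e+00  0.00000000e+00  1.00000000e+00]]
```

View pics/scene0.png

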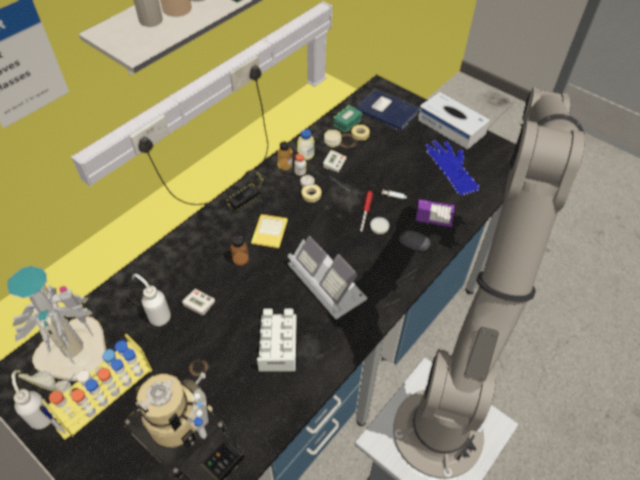

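View pics/top0.png

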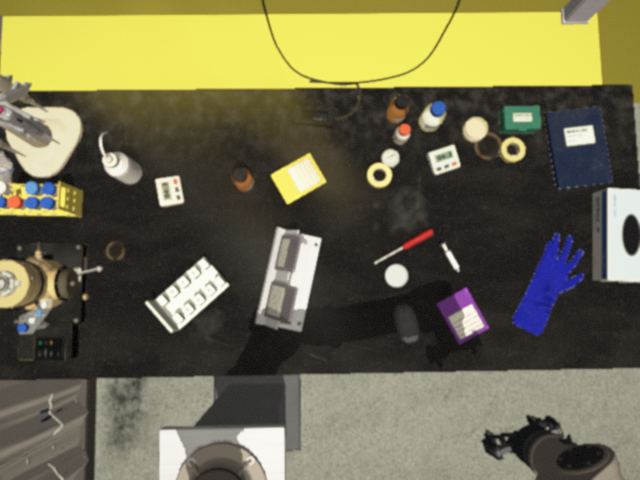

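The top view shows the stand at about (290,280), with two grey cassettes at (288,250) and (283,300). The rack is at (188,295), with its tall plate at the lower left. The yellow (298,178) and purple (463,315) cassettes lie flat on the bench and are the decoys; the grey pair on the stand is what the task means. I'll confirm this in one enlarged crop.

```bash
python3 - <<'E'
import cv2,numpy as np
t=cv2.imread('pics/top0.png');s=cv2.imread('pics/scene0.png')
a=cv2.resize(t[220:340,245:335],(400,533),interpolation=3)
b=cv2.resize(s[230:320,280:370],(400,400),interpolation=3)
b=cv2.copyMakeBorder(b,0,133,0,0,0)
cv2.imwrite('pics/c1.png',np.hstack([a,b]))
a=cv2.resize(t[250:340,140:235],(400,379),interpolation=3)
b=cv2.resize(s[300:380,245:310],(308,379),interpolation=3)
cv2.imwrite('pics/c2.png',np.hstack([a,b]))
E
```

```text
(no output)
```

View pics/c1.png

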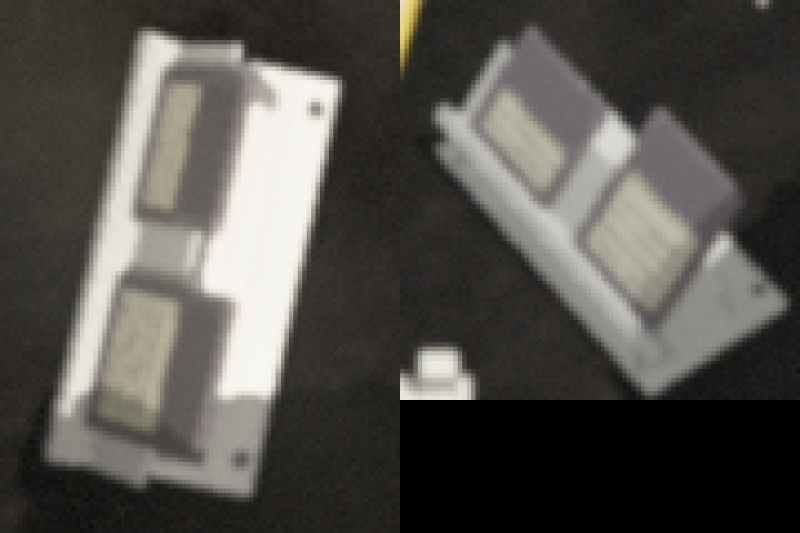

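View pics/c2.png

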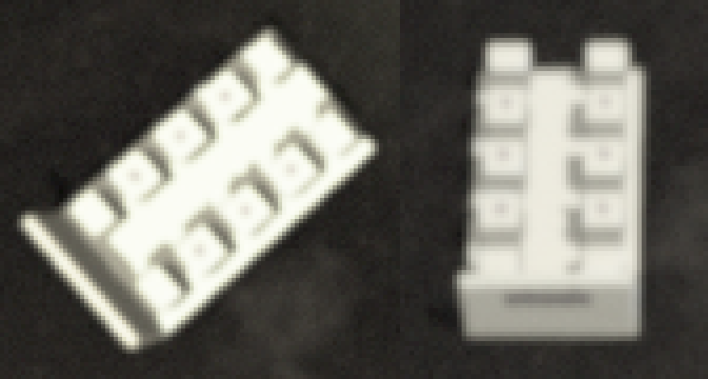

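The crops show the tall cassette nearest the robot (a large window plus solid top) and the shorter one beyond it. Both windows face image left, so stand +x points to image right. The rack's tall plate is at the lower left, so rack +x points to the upper right. Next I'll work out rough poses.

```bash
cat > h.py <<'E'
import numpy as np,cv2,pickle
from scipy.spatial.transform import Rotation as Ro
def ray(c,uv):
    uv=np.atleast_2d(uv).astype(float)
    d=np.c_[(uv[:,0]-c['cx'])/c['fx'],(uv[:,1]-c['cy'])/c['fy'],np.ones(len(uv))]
    return -c['R'].T@c['t'], d@c['R']
def onz(c,uv,z):
    o,d=ray(c,uv); return o+d*((z-o[2])/d[:,2])[:,None]
def proj(c,X):
    p=np.atleast_2d(X)@c['R'].T+c['t']; return np.c_[c['fx']*p[:,0]/p[:,2]+c['cx'],c['fy']*p[:,1]/p[:,2]+c['cy']]
def wrist(name):
    from workcell import get_state,camera
    s=get_state(); c=camera('wrist')
    q=s['orientation']; T=np.eye(4); T[:3,:3]=Ro.from_quat([*q[1:],q[0]]).as_matrix(); T[:3,3]=s['tcp_pos']
    W=np.linalg.inv(T@c['hand_eye']); c['R']=W[:3,:3]; c['t']=W[:3,3]
    pickle.dump(c,open(name+'.pkl','wb')); cv2.imwrite(f'pics/{name}.png',c['frame'][:,:,::-1]); return s,c
def load(n): return pickle.load(open(n+'.pkl','rb'))
E
python3 - <<'E'
from h import *
np.set_printoptions(precision=4,suppress=True)
t=load('top0');s=load('scene0')
k=4.444
st=np.array([[340,80],[253,495],[47,460],[145,30]])/k+[245,220]
P=onz(t,st,.004);print('stand',P, 'sides',np.linalg.norm(P-np.roll(P,-1,0),axis=1))
k=400/95
ep=np.array([[25,215],[132,350]])/k+[140,250]; print('endplate',onz(t,ep,.068))
fp=np.array([[268,28],[377,148]])/k+[140,250]; print('far',onz(t,fp,.042))
E
```

```text
stand [[ 0.6344 -0.266   0.004 ]
 [ 0.3911 -0.2111  0.004 ]
 [ 0.4134 -0.0909  0.004 ]
 [ 0.666  -0.1503  0.004 ]] sides [0.2494 0.1223 0.2595 0.12  ]
endplate [[0.4775 0.1723 0.068 ]
 [0.3981 0.1089 0.068 ]]
far [[ 0.5871  0.0363  0.042 ]
 [ 0.5136 -0.0296  0.042 ]]
```

Stand centre is about (0.526,-0.18) with its +x at yaw -102.7°. Rack origin is about (0.500,0.065) with yaw about -51°. Measured sizes match the given ones (0.249 x 0.12 for the stand, 0.177 for the rack). Moving to look from close by.

Call:
send_rows --commands '[[0.6,[0.68,0.88,0.04],[0,0,-0.38]],[0.6,[0.68,0.88,0.04],[0,0,-0.38]],[0.6,[0.68,0.88,0.04],[0,0,-0.38]],[0.6,[0.68,0.88,0.04],[0,0,-0.38]],[0.6,[0.68,0.88,0.04],[0,0,-0.38]],[0.6,[0.68,0.88,0.04],[0,0,-0.38]],[0.6,[0.68,0.88,0.04],[0,0,-0.38]],[0.6,[0.68,0.88,0.04],[0,0,-0.38]],[0.6,[0.68,0.88,0.04],[0,0,-0.38]],[0.6,[0.68,0.88,0.04],[0,0,-0.38]]]'

```text
t: 0.98
tcp_pos: [0.3795, -0.4205, 0.2411]
orientation: [-0.0, 1.0, 0.024, -0.0]
force: [0.2, -1.1, 0.5]
finger_gap: 0.0508
gripper_force: 0.0
```

Call:
send_rows --commands '[[0.6,[0.68,0.88,0.04],[0,0,-0.38]],[0.6,[0.68,0.88,0.04],[0,0,-0.38]],[0.6,[0.68,0.88,0.04],[0,0,-0.38]],[0.6,[0.68,0.88,0.04],[0,0,-0.38]],[0.6,[0.68,0.88,0.04],[0,0,-0.38]],[0.6,[0.68,0.88,0.04],[0,0,-0.38]],[0.6,[0.68,0.88,0.04],[0,0,-0.38]],[0.6,[0.68,0.88,0.04],[0,0,-0.38]],[0.6,[0.68,0.88,0.04],[0,0,-0.38]],[0.6,[0,0,0],[0,0,0]]]'

```text
t: 1.82
tcp_pos: [0.5357, -0.2173, 0.2503]
orientation: [-0.002, 0.996, -0.091, 0.001]
force: [0.2, 0.2, 0.4]
finger_gap: 0.0514
gripper_force: 0.0
```

```bash
python3 - <<'E'
from h import *
s,c=wrist('w1');print(s['t'],s['tcp_pos'],s['orientation'],np.abs(s['qvel']).max())
cv2.imwrite('pics/w1.png',c['frame'][:,:,::-1])
E
```

```text
1.8167 [ 0.5357234  -0.21728628  0.25034983] [-1.60909072e-03  9.95861911e-01 -9.08605024e-02  9.13644263e-04] 0.10430432015885797
```

View pics/w1.png

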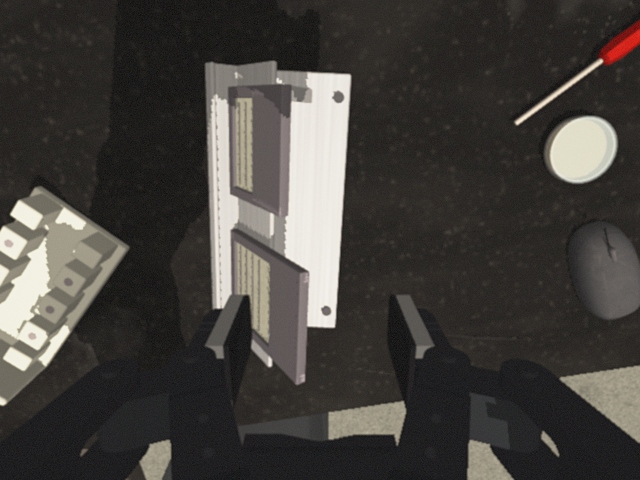

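The wrist view shows the short cassette's top edge from about (291,85) to (287,214) and the tall's from (308,270) to (305,382). The stand's back base edge runs from (350,74) to (335,328), and the rack is cut off at the left. I'll shift for a second view covering the rack too.

Call:
send_rows --commands '[[0.6,[0.2,0.8,0.2],[0,0,0]],[0.6,[0.2,0.8,0.2],[0,0,0]],[0.6,[0.2,0.8,0.2],[0,0,0]],[0.6,[0.2,0.8,0.2],[0,0,0]],[0.6,[0.2,0.8,0.2],[0,0,0]],[0.6,[0.2,0.8,0.2],[0,0,0]],[0.6,[0.2,0.8,0.2],[0,0,0]],[0.6,[0.2,0.4,0.2],[0,0,0]],[0.6,[0,0,0],[0,0,0]],[0.6,[0,0,0],[0,0,0]]]'

```text
t: 2.7
tcp_pos: [0.572, -0.0749, 0.2903]
orientation: [0.0, 0.996, -0.095, 0.0]
force: [0.3, -0.4, -0.2]
finger_gap: 0.0509
gripper_force: 0.0
```

```bash
python3 - <<'E'
from h import *
s,c=wrist('w2');print(s['t'],s['tcp_pos'],s['orientation'],np.abs(s['qvel']).max())
cv2.imwrite('pics/w2b.png',cv2.resize(c['frame'][0:400,40:573,::-1],(800,600),interpolation=cv2.INTER_CUBIC))
E
```

```text
2.7 [ 0.57195303 -0.07485829  0.29026871] [ 3.80480057e-04  9.95521068e-01 -9.45391857e-02  2.39615002e-05] 0.024946435027746537
```

View pics/w2b.png

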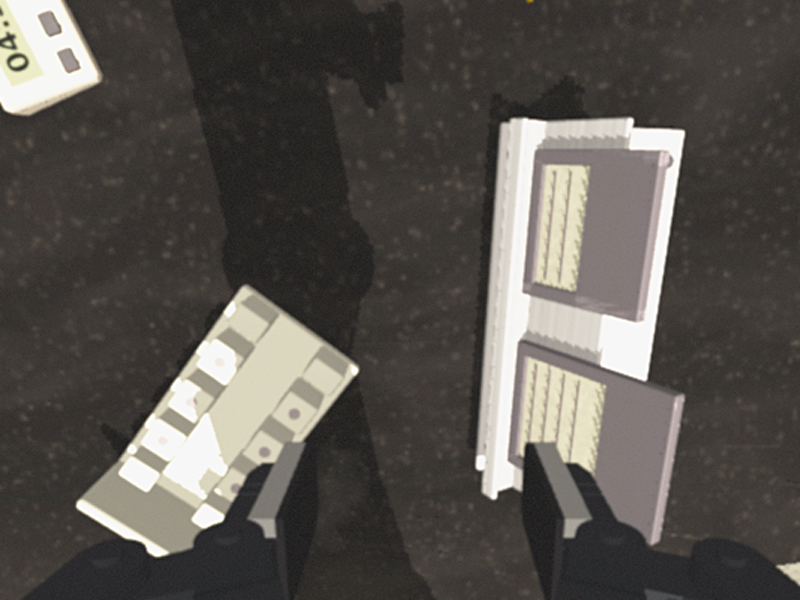

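In the second view the rack's six tooth-top dots sit at crop (220,362), (190,402), (163,440) and (294,413), (264,452), (236,488). Cassette top edges: short (672,153)-(643,320), tall (684,398)-(660,543). I'll measure from these.

```bash
cat > m.py <<'E'
from h import *
np.set_printoptions(precision=4,suppress=True)
c1=load('w1');c2=load('w2')
g=cv2.cvtColor(c2['frame'],cv2.COLOR_RGB2GRAY).astype(float)
dots=np.array([[220,362],[190,402],[163,440],[294,413],[264,452],[236,488]])/1.5+[40,0]
D=[]
for u,v in dots:
    x0,y0=int(round(u))-4,int(round(v))-4;p=cv2.GaussianBlur(g,(3,3),0)[y0:y0+9,x0:x0+9]
    w=np.clip(np.median(p)-4-p,0,None); yy,xx=np.mgrid[:9,:9]; w=w*(((xx-4)**2+(yy-4)**2)<12)
    D.append([x0+(w*xx).sum()/w.sum(),y0+(w*yy).sum()/w.sum()])
D=np.array(D);print((D-dots).round(1).tolist())
P=onz(c2,D,.042)[:,:2]; M=np.array([[36,30],[0,30],[-36,30],[36,-30],[0,-30],[-36,-30]])/1e3
# rigid fit
mp,mm=P.mean(0),M.mean(0); a=(P-mp)[:,0]+1j*(P-mp)[:,1]; b=(M-mm)[:,0]+1j*(M-mm)[:,1]
z=(a*b.conj()).sum()/(abs(b)**2).sum(); yr=np.angle(z);print('rack scale',abs(z),'yaw',np.degrees(yr),'org',mp,'res mm',abs(a-b*np.exp(1j*yr))*1e3)
# sides of plates: triangulate
A=np.array([[291,85],[287,214],[308,270],[305,382]],float)
B=np.array([[672,153],[643,320],[684,398],[660,543]])/1.5+[40,0]
o1,d1=ray(c1,A);o2,d2=ray(c2,B)
for i in range(4):
    s=np.linalg.lstsq(np.c_[d1[i],-d2[i]],o2-o1,rcond=None)[0]
    print('tri',(o1+s[0]*d1[i]+o2+s[1]*d2[i])/2,'gap',np.linalg.norm(o1+s[0]*d1[i]-o2-s[1]*d2[i]))
E=onz(c1,[[350,74],[335,328]],.003);print('stand back edge',E,np.linalg.norm(E[0]-E[1]))
E
python3 m.py
```

```text
[[-0.9, -0.3], [2.6, -0.6], [-0.7, 0.0], [-0.3, 0.1], [-0.2, -0.3], [1.4, 0.6]]
rack scale 1.0019880357099271 yaw -48.64904733560074 org [0.501  0.0713] res mm [0.6641 2.0935 1.0701 0.5068 0.8618 1.3102]
tri [ 0.6278 -0.2151  0.1078] gap 0.0009373591162931993
tri [ 0.5429 -0.1947  0.1042] gap 0.0003732174870407317
tri [ 0.5062 -0.204   0.1303] gap 0.0028990381624128822
tri [ 0.4192 -0.1851  0.1298] gap 0.0007022618414608492
stand back edge [[ 0.6349 -0.2625  0.003 ]
 [ 0.389  -0.2069  0.003 ]] 0.25213586499839585
```

Triangulated heights (0.106 and 0.130) match the expected cassette tops (0.103–0.108 and 0.128–0.133). I'll take one closer, aligned look at the rack, since the slots leave only 2 mm each side.

Call:
send_rows --commands '[[0.6,[-0.3,0.37,-0.12],[0,0,1]],[0.6,[-0.3,0.37,-0.12],[0,0,1]],[0.6,[-0.3,0.37,-0.12],[0,0,1]],[0.6,[-0.3,0.37,-0.12],[0,0,1]],[0.6,[-0.3,0.37,-0.12],[0,0,1]],[0.6,[-0.3,0.37,-0.12],[0,0,1]],[0.6,[-0.3,0.37,-0.12],[0,0,1]],[0.6,[-0.3,0.37,-0.12],[0,0,1]],[0.6,[-0.3,0.37,-0.12],[0,0,1]],[0.6,[-0.3,0.37,-0.12],[0,0,1]]]'

```text
t: 3.58
tcp_pos: [0.4963, 0.0168, 0.2597]
orientation: [0.0, 0.968, 0.252, -0.0]
force: [-0.8, 1.0, -0.2]
finger_gap: 0.0514
gripper_force: 0.0
```

Call:
send_rows --commands '[[0.6,[-0.3,0.37,-0.12],[0,0,1]],[0.6,[-0.3,0.37,-0.12],[0,0,1]],[0.6,[-0.3,0.37,-0.12],[0,0,0.5]],[0.6,[0,0,0],[0,0,0]],[0.6,[0,0,0],[0,0,0]],[0.6,[0,0,0],[0,0,0]],[0.6,[0,0,0],[0,0,0]],[0.6,[0,0,0],[0,0,0]],[0.6,[0,0,0],[0,0,0]],[0.6,[0,0,0],[0,0,0]]]'

```text
t: 4.42
tcp_pos: [0.4747, 0.0462, 0.2513]
orientation: [0.0, 0.942, 0.335, 0.0]
force: [0.8, 0.4, 0.5]
finger_gap: 0.0512
gripper_force: 0.0
```

```bash
python3 - <<'E'
from h import *
s,c=wrist('w3');print(s['t'],s['tcp_pos'],s['orientation'],np.abs(s['qvel']).max(),s['joints'])
cv2.imwrite('pics/w3b.png',cv2.resize(c['frame'][30:330,150:550,::-1],(800,600),interpolation=cv2.INTER_CUBIC))
t=load('top0');print((proj(t,[[.5062,-.204,.1303],[.4192,-.1851,.1298],[.6278,-.2151,.106],[.5429,-.1947,.1042]])-[245,220])*4.444)
E
```

```text
4.4167 [0.47471517 0.04621204 0.25134264] [2.03512523e-05 9.42289576e-01 3.34798969e-01 7.45174518e-05] 0.0024584874439551947 [ 0.1288149   0.15362918 -0.39241926  1.96811661  0.0682564   1.03223675
 -1.18248795]
[[232.36391554 297.93485165]
 [198.57039403 463.75618203]
 [251.2387369   74.85014137]
 [215.85454234 230.58931983]]
```

View pics/w3b.png

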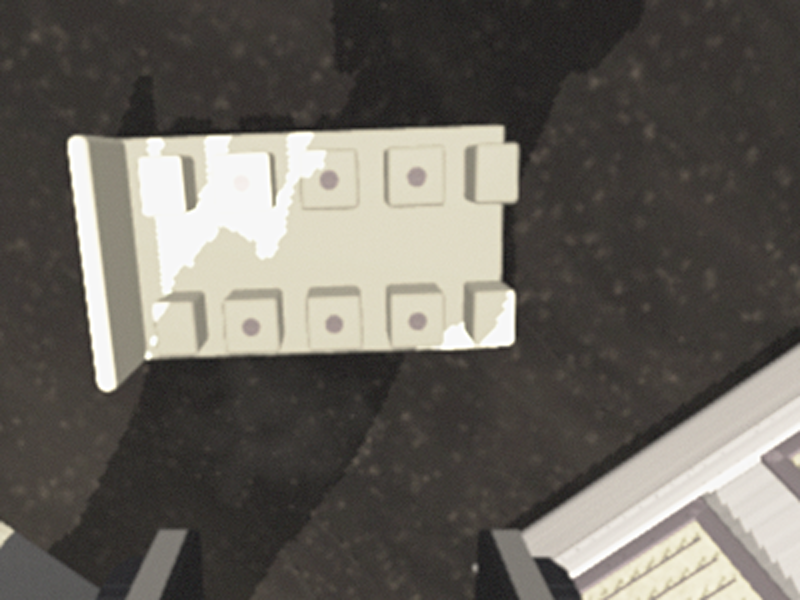

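The aligned view shows all six tooth dots: crop (240,183), (329,180), (416,177) in the top row and (251,327), (334,324), (417,321) in the bottom row. The end plate is at left, so image up is rack +y. The cassette points reproject into the top view within about 1.5 px.

```bash
cat > plan.py <<'E'
from h import *
np.set_printoptions(precision=4,suppress=True)
c3=load('w3')
D=np.array([[416,177],[329,180],[240,183],[417,321],[334,324],[251,327]])/2+[150,30]
P=onz(c3,D,.042)[:,:2]; M=np.array([[36,30],[0,30],[-36,30],[36,-30],[0,-30],[-36,-30]])/1e3
mp=P.mean(0); a=(P-mp)@[1,1j]; b=M@[1,1j]; z=(a*b.conj()).sum()/(abs(b)**2).sum(); yr=np.angle(z)
if __name__=='__main__': print('rack scale',abs(z),'yaw',np.degrees(yr),'org',mp,'res mm',abs(a-b*np.exp(1j*yr))*1e3)
xr=np.array([np.cos(yr),np.sin(yr)])
slot={'tall':mp-.054*xr,'short':mp+.054*xr}
ys=np.radians(-102.9); t35=np.radians(35)
X=np.array([np.cos(ys),np.sin(ys),0]); Z=np.array([0,0,1.])
zc=np.sin(t35)*X+np.cos(t35)*Z; xc=np.cos(t35)*X-np.sin(t35)*Z; yc=np.cross(zc,xc)
top={'short':np.array([.5853,-.2049,.1045])-.004*xc,'tall':np.array([.4627,-.1946,.1295])-.004*xc}
Rg=np.column_stack([np.cross(xc,-zc),xc,-zc])   # tool axes: y=xc, z=-zc
Rp=Ro.from_euler('z',yr-ys).as_matrix()@Ro.from_rotvec(0*Z).as_matrix()
def rotvec_to(Rt):
    from workcell import get_state
    s=get_state();q=s['orientation'];R=Ro.from_quat([*q[1:],q[0]]).as_matrix()
    return s, np.degrees(Ro.from_matrix(Rt@R.T).as_rotvec())
Xr=np.array([*xr,0]); Rplace=np.column_stack([np.cross(Xr,-Z),Xr,-Z])
E
python3 plan.py; python3 - <<'E'
from plan import *
s,rv=rotvec_to(Rg);print('turn deg',rv,'slots',slot,'top',top,'zc',zc,'tooly',xc)
for n,d in(('tall',.034),('short',.024)):
    g=top[n]-d*zc; h=g+.09*zc; print(n,'grasp',g,'hover',h,'delta',(h-s['tcp_pos']))
E
```

```text
rack scale 1.002348607422229 yaw -48.74241420637958 org [0.5016 0.0714] res mm [0.1036 0.2649 0.484  0.0239 0.0784 0.0886]
turn deg [ 35.2585   8.2198 -50.3573] slots {'tall': array([0.4659, 0.112 ]), 'short': array([0.5372, 0.0308])} top {'short': array([ 0.586 , -0.2017,  0.1068]), 'tall': array([ 0.4634, -0.1914,  0.1318])} zc [-0.1281 -0.5591  0.8192] tooly [-0.1829 -0.7985 -0.5736]
tall grasp [ 0.4678 -0.1724  0.1039] hover [ 0.4563 -0.2227  0.1777] delta [-0.0184 -0.269  -0.0737]
short grasp [ 0.5891 -0.1883  0.0871] hover [ 0.5776 -0.2386  0.1609] delta [ 0.1029 -0.2849 -0.0905]
```

Call:
send_rows --commands '[[0.6,[-0.05,-0.67,0],[0.55,0.13,-0.79]],[0.6,[-0.05,-0.67,0],[0.55,0.13,-0.79]],[0.6,[-0.05,-0.67,0],[0.55,0.13,-0.79]],[0.6,[-0.05,-0.67,0],[0.55,0.13,-0.79]],[0.6,[-0.05,-0.67,0],[0.55,0.13,-0.79]],[0.6,[-0.05,-0.67,0],[0.55,0.13,-0.79]],[0.6,[-0.05,-0.67,0],[0.55,0.13,-0.79]],[0.6,[-0.05,-0.67,0],[0.55,0.13,-0.79]],[0.6,[-0.05,-0.67,0],[0.55,0.13,-0.79]],[0.6,[-0.05,-0.67,0],[0.55,0.13,-0.79]]]'

```text
t: 5.3
tcp_pos: [0.4621, -0.1221, 0.2515]
orientation: [-0.193, 0.979, 0.06, 0.022]
force: [-0.1, 0.9, 0.0]
finger_gap: 0.0515
gripper_force: 0.0
```

Call:
send_rows --commands '[[0.6,[-0.05,-0.67,-0.3],[0.55,0.13,-0.79]],[0.6,[-0.05,-0.67,-0.4],[0.55,0.13,-0.79]],[0.6,[-0.05,-0.67,-0.5],[0.55,0.13,-0.79]],[0.6,[-0.05,-0.67,-0.5],[0.55,0.13,-0.79]],[0.6,[-0.05,-0.67,-0.5],[0.55,0.13,-0.79]],[0.6,[-0.05,-0.67,-0.5],[0.55,0.13,-0.79]],[0.6,[0,0,-0.2],[0,0,0]],[0.6,[0,0,0],[0,0,0]],[0.6,[0,0,0],[0,0,0]],[0.6,[0,0,0],[0,0,0]]]'

```text
t: 6.13
tcp_pos: [0.4552, -0.2205, 0.1796]
orientation: [-0.299, 0.948, -0.107, 0.033]
force: [-0.9, -1.0, 0.1]
finger_gap: 0.0508
gripper_force: 0.0
```

```bash
python3 - <<'E'
from plan import *
s,rv=rotvec_to(Rg);print(s['t'],s['tcp_pos'],'turn left deg',rv,s['joints'])
d=top['tall']-.034*zc-s['tcp_pos'];print(d,'to hover',d+.09*zc)
s,c=wrist('w4');cv2.imwrite('pics/w4.png',c['frame'][:,:,::-1])
E
```

```text
6.1333 [ 0.4552 -0.2205  0.1796] turn left deg [ 0.0191 -0.0823 -0.0047] [ 0.7293  0.4491 -0.0827  1.8858 -0.5668  1.1533 -0.8201]
[ 0.0126  0.0481 -0.0756] to hover [ 0.001  -0.0022 -0.0019]
```

View pics/w4.png

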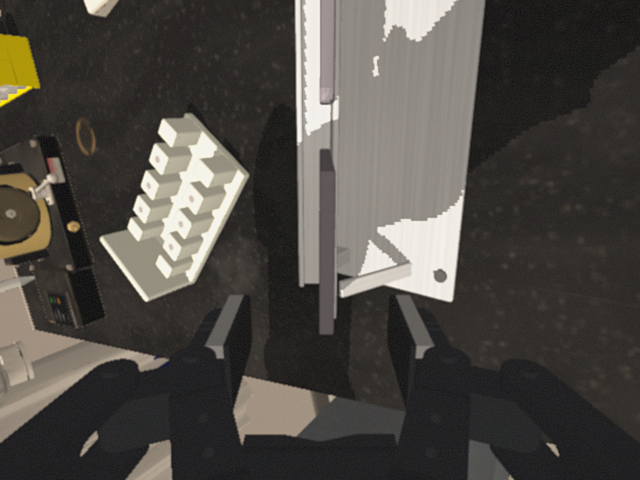

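The view is edge-on to the tall cassette, with its top edge at u 320–335, parallel to the tool. The 3 mm offset matches the computed correction. Advancing along the plate and closing.

Call:
send_rows --commands '[[0.6,[0.04,-0.09,-0.08],[0,0,0]],[0.6,[0.06,0.25,-0.37],[0,0,0]],[0.6,[0.06,0.25,-0.37],[0,0,0]],[0.6,[0.06,0.25,-0.37],[0,0,0]],[0.6,[0.06,0.25,-0.37],[0,0,0]],[0.6,[0.06,0.25,-0.37],[0,0,0]],[0.6,[0.06,0.25,-0.37],[0,0,0]],[0.6,[0.06,0.25,-0.37],[0,0,0]],[0.6,[0.05,0.25,-0.37],[0,0,0]],[0.6,[0,0,0],[0,0,0]]]'

```text
t: 7.02
tcp_pos: [0.4665, -0.1715, 0.101]
orientation: [-0.3, 0.947, -0.108, 0.031]
force: [-0.4, 1.0, 1.0]
finger_gap: 0.0513
gripper_force: 0.0
```

Call:
send_rows --commands '[[0,[0,0,0],[0,0,0]],[0,[0,0,0],[0,0,0]],[0,[0,0,0],[0,0,0]],[0,[0,0,0],[0,0,0]],[0,[0,0,0],[0,0,0]],[0,[0,0,0],[0,0,0]],[0,[0,0,0],[0,0,0]],[0,[0,0,0],[0,0,0]],[0,[0,0,0],[0,0,0]],[0,[0,0,0],[0,0,0]]]'

```text
t: 7.85
tcp_pos: [0.4678, -0.1741, 0.1037]
orientation: [-0.299, 0.948, -0.109, 0.034]
force: [-1.9, -0.7, 6.2]
finger_gap: 0.007
gripper_force: 60.3
```

Gripped with a 7 mm gap at 60 N. Lifting along the plate.

Call:
send_rows --commands '[[0,[-0.03,-0.14,0.2],[0,0,0]],[0,[-0.05,-0.22,0.33],[0,0,0]],[0,[-0.1,-0.45,0.66],[0,0,0]],[0,[-0.1,-0.45,0.66],[0,0,0]],[0,[-0.1,-0.45,0.66],[0,0,0]],[0,[-0.05,-0.2,0.9],[0,0,0]],[0,[0,0,1],[0,0,0]],[0,[0,0,1],[0,0,0]],[0,[0,0,0.5],[0,0,0]],[0,[0,0,0],[0,0,0]]]'

```text
t: 8.68
tcp_pos: [0.4575, -0.2232, 0.2534]
orientation: [-0.297, 0.948, -0.108, 0.035]
force: [-0.3, -0.2, -2.1]
finger_gap: 0.0074
gripper_force: 59.5
```

```bash
python3 - <<'E'
from plan import *
s,rv=rotvec_to(Rplace);print(s['t'],s['tcp_pos'],s['finger_gap'],s['gripper_force'],'turn',rv)
print('target above slot',np.array([*slot['tall'],.01+.086])-s['tcp_pos'])
E
```

```text
8.6833 [ 0.4575 -0.2232  0.2534] 0.007379261546694216 59.52899694442749 turn [-35.034   -8.6364  52.5763]
target above slot [ 0.0085  0.3352 -0.1574]
```

Call:
send_rows --commands '[[0,[0.02,0.84,0],[-0.547,-0.135,0.822]],[0,[0.02,0.84,0],[-0.547,-0.135,0.822]],[0,[0.02,0.84,0],[-0.547,-0.135,0.822]],[0,[0.02,0.84,0],[-0.547,-0.135,0.822]],[0,[0.02,0.84,0],[-0.547,-0.135,0.822]],[0,[0.02,0.84,0],[-0.547,-0.135,0.822]],[0,[0.02,0.84,0],[-0.547,-0.135,0.822]],[0,[0.02,0.84,0],[-0.547,-0.135,0.822]],[0,[0.02,0.84,0],[-0.547,-0.135,0.822]],[0,[0.02,0.84,0],[-0.547,-0.135,0.822]]]'

```text
t: 9.52
tcp_pos: [0.4606, -0.0109, 0.2492]
orientation: [-0.117, 0.976, 0.186, 0.01]
force: [0.7, 0.6, -1.2]
finger_gap: 0.007
gripper_force: 59.5
```

Call:
send_rows --commands '[[0,[0.02,0.84,0],[-0.547,-0.135,0.822]],[0,[0.02,0.84,0],[-0.547,-0.135,0.822]],[0,[0.02,0.84,0],[-0.547,-0.135,0.822]],[0,[0.02,0.84,0],[-0.547,-0.135,0.822]],[0,[0.02,0.84,0],[-0.547,-0.135,0.822]],[0,[0.02,0.8,-0.4],[-0.547,-0.135,0.822]],[0,[0,0,-0.8],[0,0,0]],[0,[0,0,-0.8],[0,0,0]],[0,[0,0,-0.6],[0,0,0]],[0,[0,0,-0.4],[0,0,0]]]'

```text
t: 10.35
tcp_pos: [0.4627, 0.1128, 0.1726]
orientation: [-0.001, 0.936, 0.352, -0.005]
force: [0.0, -0.8, -1.3]
finger_gap: 0.0071
gripper_force: 59.5
```

Call:
send_rows --commands '[[0,[0,0,0],[0,0,0]],[0,[0,0,0],[0,0,0]],[0,[0,0,0],[0,0,0]],[0,[0,0,0],[0,0,0]],[0,[0,0,0],[0,0,0]],[0,[0,0,0],[0,0,0]],[0,[0,0,0],[0,0,0]],[0,[0,0,0],[0,0,0]],[0,[0,0,0],[0,0,0]],[0,[0,0,0],[0,0,0]]]'

```text
t: 11.18
tcp_pos: [0.4645, 0.1134, 0.1756]
orientation: [-0.001, 0.936, 0.352, -0.003]
force: [-0.8, 0.6, -1.4]
finger_gap: 0.007
gripper_force: 59.5
```

```bash
python3 - <<'E'
from plan import *
s,rv=rotvec_to(Rplace);print(s['t'],s['tcp_pos'],s['finger_gap'],s['force'],'turn',rv)
print('delta seated',np.array([*slot['tall'],.01+.086])-s['tcp_pos'])
s,c=wrist('w5');t=cv2.imread('pics/w5.png')
cv2.imwrite('pics/w5b.png',cv2.resize(t[0:390,120:640],(800,600),interpolation=3))
E
```

```text
11.1833 [0.4645 0.1134 0.1756] 0.007018825338396795 [-0.8409  0.6237 -1.4294] turn [ 0.0307 -0.3388  0.0909]
delta seated [ 0.0014 -0.0014 -0.0796]
```

View pics/w5b.png

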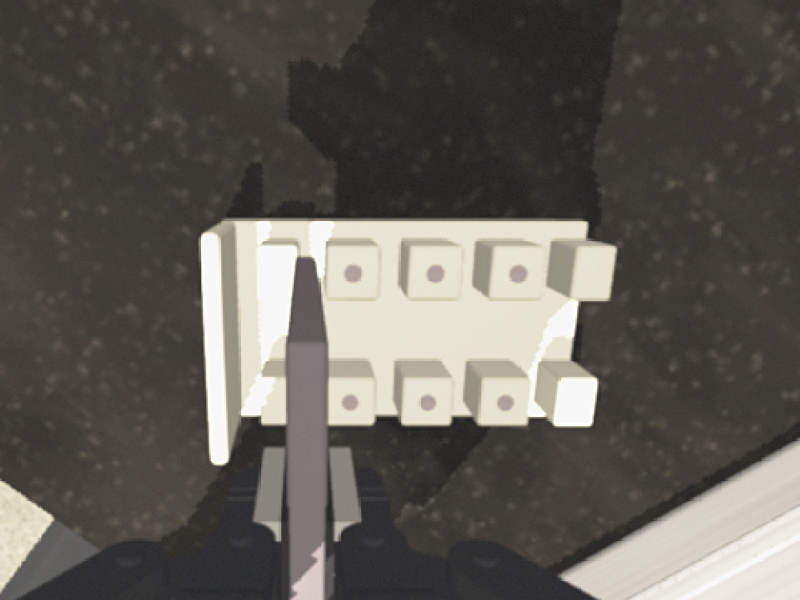

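The view shows the cassette's side edge, with top corner (288–328,342) and bottom corner (297–317,258) over the wall slot. Tooth dots are at (353,273), (436,273), (518,273) and (350,402), (428,402), (505,402).

```bash
python3 - <<'E'
from plan import *
c=load('w5'); k=800/520
D=np.array([[518,273],[436,273],[353,273],[505,402],[428,402],[350,402]])/k+[120,0]
P=onz(c,D,.042)[:,:2]; mp2=P.mean(0); a=(P-mp2)@[1,1j]; b=M@[1,1j]; z=(a*b.conj()).sum()/(abs(b)**2).sum(); y=np.angle(z)
print('yaw',np.degrees(y),np.degrees(yr),'scale',abs(z),'org',mp2,mp,'res',abs(a-b*np.exp(1j*y))*1e3)
x=np.array([np.cos(y),np.sin(y)]);yy=np.array([-x[1],x[0]])
for zb,pts in((.0896,[[297,258],[317,258]]),(.2096,[[288,342],[328,342]])):
    Q=onz(c,np.array(pts)/k+[120,0],zb)[:,:2]; print('cassette far corners in rack axes (mm)',zb,((Q-mp2)@np.c_[x,yy])*1e3)
E
```

```text
yaw -48.77984515320954 -48.74241420637958 scale 1.0013594210109718 org [0.502  0.0712] [0.5016 0.0714] res [0.1104 0.2119 0.0661 0.1231 0.1463 0.1882]
cassette far corners in rack axes (mm) 0.0896 [[-59.6125  43.0783]
 [-52.4221  43.0846]]
cassette far corners in rack axes (mm) 0.2096 [[-59.0166  44.6408]
 [-51.8924  44.6509]]
```

Cassette and rack agree with the TCP-based correction (+2 mm along rack x), and the cassette is vertical within 0.3°. Applying that and lowering.

Call:
send_rows --commands '[[0,[0.07,-0.03,0],[0,-0.08,0.02]],[0,[0,0,-0.4],[0,0,0]],[0,[0,0,-0.4],[0,0,0]],[0,[0,0,-0.4],[0,0,0]],[0,[0,0,-0.3],[0,0,0]],[0,[0,0,-0.1],[0,0,0]],[0,[0,0,-0.15],[0,0,0]],[0,[0,0,-0.15],[0,0,0]],[0,[0,0,-0.15],[0,0,0]],[0,[0,0,-0.15],[0,0,0]]]'

```text
t: 12.07
tcp_pos: [0.4665, 0.1127, 0.1204]
orientation: [0.0, 0.936, 0.352, -0.0]
force: [0.8, -0.5, -1.7]
finger_gap: 0.007
gripper_force: 59.6
```

```bash
python3 - <<'E'
from plan import *
s,rv=rotvec_to(Rplace);print(s['t'],s['tcp_pos'],s['force'],s['torque'],rv,np.array([*slot['tall'],.01+.086])-s['tcp_pos'])
E
```

```text
12.0667 [0.4665 0.1127 0.1204] [ 0.7676 -0.4645 -1.7117] [ 0.0076 -0.0402 -0.0278] [0.0212 0.0074 0.0124] [-0.0005 -0.0007 -0.0244]
```

Call:
send_rows --commands '[[0,[0,0,-0.12],[0,0,0]],[0,[0,0,-0.12],[0,0,0]],[0,[0,0,-0.12],[0,0,0]],[0,[0,0,-0.12],[0,0,0]],[0,[0,0,-0.12],[0,0,0]],[0,[0,0,-0.1],[0,0,0]],[0,[0,0,-0.08],[0,0,0]],[0,[0,0,-0.04],[0,0,0]],[0,[0,0,0],[0,0,0]],[0,[0,0,0],[0,0,0]]]'

```text
t: 12.9
tcp_pos: [0.4663, 0.1127, 0.1001]
orientation: [0.0, 0.936, 0.352, -0.0]
force: [-0.4, 0.3, -1.4]
finger_gap: 0.0073
gripper_force: 59.6
```

Call:
send_rows --commands '[[0,[0,0,-0.02],[0,0,0]],[0,[0,0,-0.02],[0,0,0]],[0,[0,0,-0.02],[0,0,0]],[0,[0,0,-0.02],[0,0,0]],[0,[0,0,-0.02],[0,0,0]],[0,[0,0,0],[0,0,0]],[0,[0,0,0],[0,0,0]],[0,[0,0,0],[0,0,0]],[0,[0,0,0],[0,0,0]],[0,[0,0,0],[0,0,0]]]'

```text
t: 13.73
tcp_pos: [0.4664, 0.1127, 0.0981]
orientation: [0.0, 0.936, 0.352, -0.0]
force: [-2.7, 0.2, 5.4]
finger_gap: 0.007
gripper_force: 60.7
```

Floor contact at TCP z 0.098 (0.096 expected), 5 N. Releasing and rising.

Call:
send_rows --commands '[[0.3,[0,0,0],[0,0,0]],[0.3,[0,0,0],[0,0,0]],[0.3,[0,0,0],[0,0,0]],[0.3,[0,0,0],[0,0,0]],[0.3,[0,0,0.3],[0,0,0]],[0.3,[0,0,0.7],[0,0,0]],[0.3,[0,0,1],[0,0,0]],[0.3,[0,0,1],[0,0,0]],[0.3,[0,0,1],[0,0,0]],[0.3,[0,0,1],[0,0,0]]]'

```text
t: 14.57
tcp_pos: [0.466, 0.1127, 0.2243]
orientation: [0.0, 0.936, 0.352, -0.0]
force: [0.4, -0.2, -0.2]
finger_gap: 0.0254
gripper_force: 0.0
```

Call:
send_rows --commands '[[0.4,[0,0,1],[0,0,0]],[0.4,[0,0,0],[0,0,0]],[0.4,[0,0,0],[0,0,0]],[0.4,[0,0,0],[0,0,0]],[0.4,[0,0,0],[0,0,0]],[0.4,[0,0,0],[0,0,0]],[0.4,[0,0,0],[0,0,0]],[0.4,[0,0,0],[0,0,0]],[0.4,[0,0,0],[0,0,0]],[0.4,[0,0,0],[0,0,0]]]'

```text
t: 15.4
tcp_pos: [0.4662, 0.1127, 0.2473]
orientation: [0.0, 0.936, 0.352, -0.0]
force: [-0.1, 0.1, -0.6]
finger_gap: 0.0341
gripper_force: 0.0
```

```bash
python3 - <<'E'
from plan import *
s,rv=rotvec_to(Rg);print(s['t'],s['tcp_pos'],s['finger_gap'],rv)
print('short hover delta',top['short']+.066*zc-s['tcp_pos'])
s,c=wrist('w6')
t=cv2.imread('pics/w6.png');cv2.imwrite('pics/w6b.png',cv2.resize(t[60:360,180:580],(800,600),interpolation=3))
E
```

```text
15.4 [0.4662 0.1127 0.2473] 0.03406031049712029 [ 35.2035   8.8355 -52.4243]
short hover delta [ 0.1114 -0.3513 -0.0865]
```

View pics/w6b.png

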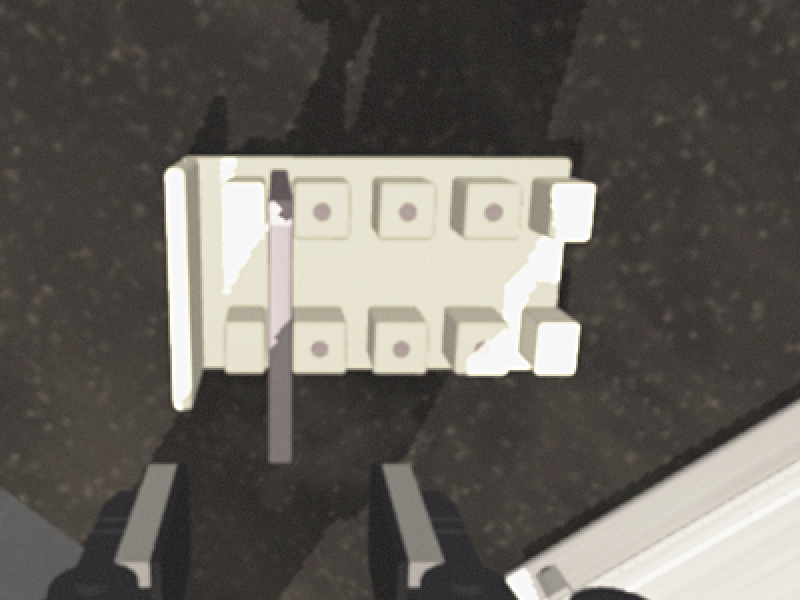

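The tall cassette stands in the wall slot, parallel to it, with its top edge from (280,222) to (280,462). Now the short one.

Call:
send_rows --commands '[[0.45,[0.28,-0.88,0],[0.55,0.138,-0.82]],[0.45,[0.28,-0.88,0],[0.55,0.138,-0.82]],[0.45,[0.28,-0.88,0],[0.55,0.138,-0.82]],[0.45,[0.28,-0.88,0],[0.55,0.138,-0.82]],[0.45,[0.28,-0.88,0],[0.55,0.138,-0.82]],[0.45,[0.28,-0.88,0],[0.55,0.138,-0.82]],[0.45,[0.28,-0.88,0],[0.55,0.138,-0.82]],[0.45,[0.28,-0.88,0],[0.55,0.138,-0.82]],[0.45,[0.28,-0.88,0],[0.55,0.138,-0.82]],[0.45,[0.28,-0.88,0],[0.55,0.138,-0.82]]]'

```text
t: 16.28
tcp_pos: [0.5367, -0.1087, 0.2476]
orientation: [-0.193, 0.979, 0.067, 0.022]
force: [1.1, 0.7, 0.9]
finger_gap: 0.0386
gripper_force: 0.0
```

Call:
send_rows --commands '[[0.45,[0.28,-0.88,0],[0.55,0.138,-0.82]],[0.45,[0.28,-0.88,0],[0.55,0.138,-0.82]],[0.45,[0.28,-0.88,-0.4],[0.55,0.138,-0.82]],[0.45,[0.28,-0.88,-0.7],[0.55,0.138,-0.82]],[0.45,[0.28,-0.88,-0.7],[0.55,0.138,-0.82]],[0.45,[0.28,-0.85,-0.7],[0.55,0.138,-0.82]],[0.45,[0,0,-0.6],[0,0,0]],[0.45,[0,0,-0.35],[0,0,0]],[0.45,[0,0,0],[0,0,0]],[0.45,[0,0,0],[0,0,0]]]'

```text
t: 17.12
tcp_pos: [0.5786, -0.2368, 0.1617]
orientation: [-0.299, 0.948, -0.106, 0.034]
force: [0.3, 0.4, 0.5]
finger_gap: 0.0385
gripper_force: 0.0
```

```bash
python3 - <<'E'
from plan import *
s,rv=rotvec_to(Rg);print(s['t'],s['tcp_pos'],'turn left deg',rv)
print('to hover',top['short']+.066*zc-s['tcp_pos'])
s,c=wrist('w7')
p=[top['short']+a*.045*yc+b*.004*xc for a in(-1,1) for b in(-1,1)];uv=proj(c,p);print(uv)
g=cv2.cvtColor(c['frame'],cv2.COLOR_RGB2GRAY)
im=c['frame'][:,:,::-1].copy()
for q in uv: cv2.circle(im,tuple(int(round(x)) for x in q),2,(0,0,255),-1)
cv2.imwrite('pics/w7b.png',cv2.resize(im[60:360,140:540],(800,600),interpolation=3))
E
```

```text
17.1167 [ 0.5786 -0.2368  0.1617] turn left deg [-0.0467  0.0043 -0.0778]
to hover [-0.001  -0.0018 -0.0009]
[[316.2993 330.4429]
 [330.3404 330.4734]
 [316.2554 172.2835]
 [332.0695 172.3146]]
```

View pics/w7b.png

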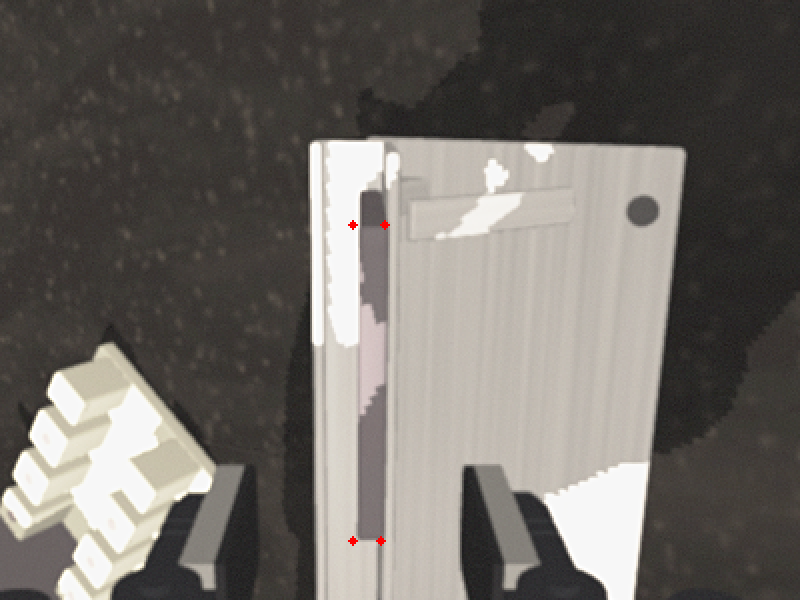

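The predicted corners fall within about 1.5 px of the short cassette's top face (359–386, 225–541). Advancing.

Call:
send_rows --commands '[[0.45,[-0.04,-0.1,-0.06],[0,0,0]],[0.45,[0.05,0.22,-0.33],[0,0,0]],[0.45,[0.05,0.22,-0.33],[0,0,0]],[0.45,[0.05,0.22,-0.33],[0,0,0]],[0.45,[0.05,0.22,-0.33],[0,0,0]],[0.45,[0.05,0.22,-0.33],[0,0,0]],[0.45,[0.05,0.22,-0.33],[0,0,0]],[0.45,[0.05,0.22,-0.33],[0,0,0]],[0.45,[0.05,0.22,-0.33],[0,0,0]],[0.45,[0.05,0.2,-0.29],[0,0,0]]]'

```text
t: 18.0
tcp_pos: [0.5885, -0.1913, 0.0855]
orientation: [-0.299, 0.948, -0.108, 0.034]
force: [-0.4, 0.2, 0.6]
finger_gap: 0.0387
gripper_force: 0.0
```

Call:
send_rows --commands '[[0.45,[0,0,0],[0,0,0]],[0.45,[0,0,0],[0,0,0]],[0,[0,0,0],[0,0,0]],[0,[0,0,0],[0,0,0]],[0,[0,0,0],[0,0,0]],[0,[0,0,0],[0,0,0]],[0,[0,0,0],[0,0,0]],[0,[0,0,0],[0,0,0]],[0,[0,0,0],[0,0,0]],[0,[0,0,0],[0,0,0]]]'

```text
t: 18.83
tcp_pos: [0.5895, -0.1915, 0.0884]
orientation: [-0.299, 0.947, -0.107, 0.035]
force: [-0.3, 1.8, 5.6]
finger_gap: 0.0069
gripper_force: 61.2
```

Call:
send_rows --commands '[[0,[-0.03,-0.14,0.2],[0,0,0]],[0,[-0.05,-0.22,0.33],[0,0,0]],[0,[-0.1,-0.45,0.66],[0,0,0]],[0,[-0.1,-0.45,0.66],[0,0,0]],[0,[-0.1,-0.45,0.66],[0,0,0]],[0,[-0.05,-0.2,0.9],[0,0,0]],[0,[0,0,1],[0,0,0]],[0,[0,0,1],[0,0,0]],[0,[0,0,0.5],[0,0,0]],[0,[0,0,0],[0,0,0]]]'

```text
t: 19.67
tcp_pos: [0.5789, -0.2418, 0.2379]
orientation: [-0.297, 0.948, -0.108, 0.037]
force: [0.3, -0.8, -1.1]
finger_gap: 0.0066
gripper_force: 60.5
```

```bash
python3 - <<'E'
from plan import *
s,rv=rotvec_to(Rplace);print(s['t'],s['tcp_pos'],s['finger_gap'],s['gripper_force'],'turn',rv/4/16)
d=np.array([*slot['short'],.078])-s['tcp_pos'];print(d,d/16/.025)
E
```

```text
19.6667 [ 0.5789 -0.2418  0.2379] 0.0065563892436654924 60.54996728897095 turn [-0.5484 -0.1322  0.8198]
[-0.0418  0.2726 -0.1599] [-0.1044  0.6814 -0.3997]
```

Call:
send_rows --commands '[[0,[-0.1,0.68,0],[-0.548,-0.132,0.82]],[0,[-0.1,0.68,0],[-0.548,-0.132,0.82]],[0,[-0.1,0.68,0],[-0.548,-0.132,0.82]],[0,[-0.1,0.68,0],[-0.548,-0.132,0.82]],[0,[-0.1,0.68,0],[-0.548,-0.132,0.82]],[0,[-0.1,0.68,0],[-0.548,-0.132,0.82]],[0,[-0.1,0.68,0],[-0.548,-0.132,0.82]],[0,[-0.1,0.68,0],[-0.548,-0.132,0.82]],[0,[-0.1,0.68,0],[-0.548,-0.132,0.82]],[0,[-0.1,0.68,0],[-0.548,-0.132,0.82]]]'

```text
t: 20.5
tcp_pos: [0.5519, -0.0695, 0.2328]
orientation: [-0.117, 0.976, 0.186, 0.01]
force: [0.3, 0.6, -0.7]
finger_gap: 0.0071
gripper_force: 60.4
```

Call:
send_rows --commands '[[0,[-0.1,0.68,0],[-0.548,-0.132,0.82]],[0,[-0.1,0.68,0],[-0.548,-0.132,0.82]],[0,[-0.1,0.68,0],[-0.548,-0.132,0.82]],[0,[-0.1,0.68,0],[-0.548,-0.132,0.82]],[0,[-0.1,0.68,0],[-0.548,-0.132,0.82]],[0,[-0.1,0.7,-0.3],[-0.548,-0.132,0.82]],[0,[0,0,-0.8],[0,0,0]],[0,[0,0,-0.8],[0,0,0]],[0,[0,0,-0.8],[0,0,0]],[0,[0,0,-0.5],[0,0,0]]]'

```text
t: 21.33
tcp_pos: [0.5358, 0.0322, 0.1511]
orientation: [-0.001, 0.936, 0.352, -0.006]
force: [-0.9, -1.3, -1.1]
finger_gap: 0.0064
gripper_force: 60.5
```

Call:
send_rows --commands '[[0,[0,0,0],[0,0,0]],[0,[0,0,0],[0,0,0]],[0,[0,0,0],[0,0,0]],[0,[0,0,0],[0,0,0]],[0,[0,0,0],[0,0,0]],[0,[0,0,0],[0,0,0]],[0,[0,0,0],[0,0,0]],[0,[0,0,0],[0,0,0]],[0,[0,0,0],[0,0,0]],[0,[0,0,0],[0,0,0]]]'

```text
t: 22.17
tcp_pos: [0.5378, 0.0326, 0.1544]
orientation: [-0.001, 0.936, 0.351, -0.003]
force: [1.0, 0.2, -0.6]
finger_gap: 0.0062
gripper_force: 60.5
```

```bash
python3 - <<'E'
from plan import *
s,rv=rotvec_to(Rplace);print(s['t'],s['tcp_pos'],s['finger_gap'],s['force'],'turn',rv)
print('delta seated',np.array([*slot['short'],.078])-s['tcp_pos'])
s,c=wrist('w8');t=cv2.imread('pics/w8.png')
zb=s['tcp_pos'][2]-.068; y=np.array([-xr[1],xr[0]])
for dx in(-.004,.004): # where a plate rightly held over its slot should show its far bottom corners / the same at the top
    for h in(0,.09):
        q=proj(c,[[*(s['tcp_pos'][:2]+dx*xr+.045*y),zb+h]])[0];print(dx,h,(q-[20,0])*800/520)
        cv2.circle(t,tuple(int(round(v)) for v in q),1,(0,0,255),-1)
cv2.imwrite('pics/w8b.png',cv2.resize(t[0:390,20:540],(800,600),interpolation=3))
E
```

```text
22.1667 [0.5378 0.0326 0.1544] 0.006185615947198813 [ 1.0277  0.2165 -0.6469] turn [ 0.0706 -0.3852  0.1321]
delta seated [-0.0006 -0.0018 -0.0764]
-0.004 0 [447.1028 260.793 ]
-0.004 0.09 [436.1344 326.4115]
0.004 0 [471.2262 260.7815]
0.004 0.09 [476.9163 326.4097]
```

View pics/w8b.png

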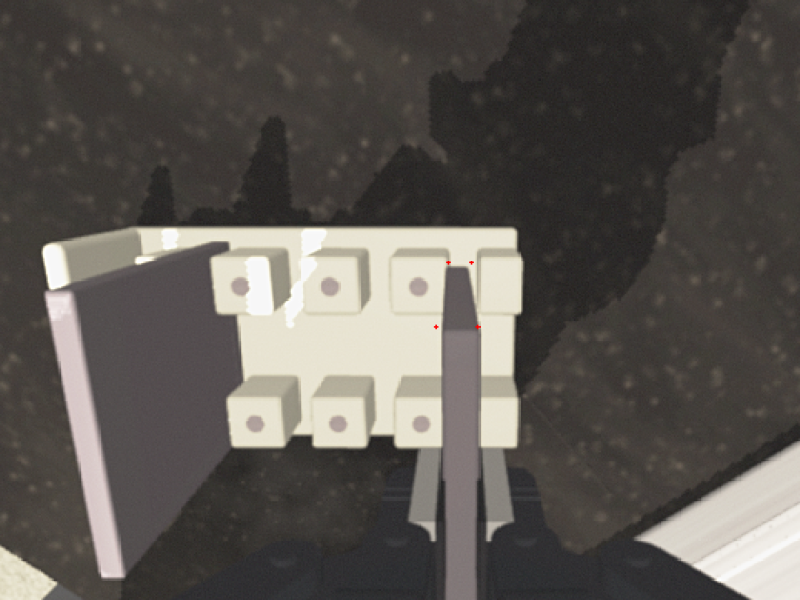

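I've now viewed 12 pictures, two over the allowed 10, so I'll use numbers only from here. This one shows the short cassette over the far slot, with bottom corners (446–470,267) and top corners (442–480,330). Tooth dots are at (239,286), (330,286), (418,286) and (255,423), (338,423), (421,423).

```bash
python3 - <<'E'
from plan import *
c=load('w8'); k=800/520
D=np.array([[418,286],[330,286],[239,286],[421,423],[338,423],[255,423]])/k+[20,0]
P=onz(c,D,.042)[:,:2]; mp2=P.mean(0); a=(P-mp2)@[1,1j]; b=M@[1,1j]; z=(a*b.conj()).sum()/(abs(b)**2).sum(); y=np.angle(z)
print('yaw',np.degrees(y),np.degrees(yr),'scale',abs(z),'org',mp2,mp,'res',abs(a-b*np.exp(1j*y))*1e3)
x=np.array([np.cos(y),np.sin(y)]);yy=np.array([-x[1],x[0]])
for zb,pts in((.0864,[[446,267],[470,267]]),(.1764,[[442,330],[480,330]]),(.1764,[[443,600],[477,600]])):
    Q=onz(c,np.array(pts)/k+[20,0],zb)[:,:2]; print(zb,((Q-mp2)@np.c_[x,yy])*1e3)
E
```

```text
yaw -48.65907783929266 -48.74241420637958 scale 1.0041208635277348 org [0.5015 0.0715] [0.5016 0.0714] res [0.164  0.3853 0.6663 0.1452 0.0647 0.0674]
0.0864 [[48.8063 44.4388]
 [56.7871 44.4237]]
0.1764 [[50.3341 45.7738]
 [57.7985 45.7628]]
0.1764 [[ 49.8652 -17.0591]
 [ 57.542  -17.0542]]
```

Call:
send_rows --commands '[[0,[0.01,-0.02,0],[-0.12,-0.11,0.02]],[0,[0,0,-0.4],[0,0,0]],[0,[0,0,-0.4],[0,0,0]],[0,[0,0,-0.4],[0,0,0]],[0,[0,0,-0.2],[0,0,0]],[0,[0,0,-0.1],[0,0,0]],[0,[0,0,-0.15],[0,0,0]],[0,[0,0,-0.15],[0,0,0]],[0,[0,0,-0.15],[0,0,0]],[0,[0,0,-0.15],[0,0,0]]]'

```text
t: 23.05
tcp_pos: [0.5382, 0.0322, 0.1016]
orientation: [0.005, 0.936, 0.352, -0.001]
force: [0.1, -0.7, 0.3]
finger_gap: 0.0068
gripper_force: 60.5
```

```bash
python3 - <<'E'
from plan import *
s,rv=rotvec_to(Rplace);print(s['t'],s['tcp_pos'],s['force'],s['torque'],rv,np.array([*slot['short'],.078])-s['tcp_pos'])
E
```

```text
23.05 [0.5382 0.0322 0.1016] [ 0.1066 -0.6612  0.3308] [-0.0256  0.0231 -0.0043] [0.5468 0.0782 0.0538] [-0.001  -0.0014 -0.0236]
```

Free inside the slot. Continuing slowly.

Call:
send_rows --commands '[[0,[0,0,-0.12],[0,0,0]],[0,[0,0,-0.12],[0,0,0]],[0,[0,0,-0.12],[0,0,0]],[0,[0,0,-0.12],[0,0,0]],[0,[0,0,-0.1],[0,0,0]],[0,[0,0,-0.08],[0,0,0]],[0,[0,0,-0.06],[0,0,0]],[0,[0,0,-0.04],[0,0,0]],[0,[0,0,0],[0,0,0]],[0,[0,0,0],[0,0,0]]]'

```text
t: 23.88
tcp_pos: [0.538, 0.0322, 0.0828]
orientation: [0.005, 0.936, 0.352, -0.001]
force: [-1.2, 0.3, -0.8]
finger_gap: 0.007
gripper_force: 60.5
```

Call:
send_rows --commands '[[0,[0,0,-0.02],[0,0,0]],[0,[0,0,-0.02],[0,0,0]],[0,[0,0,-0.02],[0,0,0]],[0,[0,0,-0.02],[0,0,0]],[0,[0,0,-0.02],[0,0,0]],[0,[0,0,-0.02],[0,0,0]],[0,[0,0,0],[0,0,0]],[0,[0,0,0],[0,0,0]],[0,[0,0,0],[0,0,0]],[0,[0,0,0],[0,0,0]]]'

```text
t: 24.72
tcp_pos: [0.538, 0.0322, 0.0798]
orientation: [0.005, 0.936, 0.352, -0.001]
force: [-0.1, 0.1, -1.0]
finger_gap: 0.0066
gripper_force: 60.7
```

Call:
send_rows --commands '[[0,[0,0,-0.02],[0,0,0]],[0,[0,0,-0.02],[0,0,0]],[0,[0,0,-0.02],[0,0,0]],[0,[0,0,0],[0,0,0]],[0,[0,0,0],[0,0,0]],[0,[0,0,0],[0,0,0]],[0,[0,0,0],[0,0,0]],[0,[0,0,0],[0,0,0]],[0,[0,0,0],[0,0,0]],[0,[0,0,0],[0,0,0]]]'

```text
t: 25.55
tcp_pos: [0.5381, 0.0318, 0.0795]
orientation: [0.005, 0.936, 0.352, -0.001]
force: [-4.3, -1.0, 13.1]
finger_gap: 0.0064
gripper_force: 62.6
```

Floor contact at 13 N. Release, rise, and check the result numerically.

Call:
send_rows --commands '[[0.3,[0,0,0],[0,0,0]],[0.3,[0,0,0],[0,0,0]],[0.3,[0,0,0],[0,0,0]],[0.3,[0,0,0],[0,0,0]],[0.3,[0,0,0.3],[0,0,0]],[0.3,[0,0,0.7],[0,0,0]],[0.3,[0,0,1],[0,0,0]],[0.3,[0,0,1],[0,0,0]],[0.3,[0,0,1],[0,0,0]],[0.3,[0,0,1],[0,0,0]]]'

```text
t: 26.38
tcp_pos: [0.5378, 0.0322, 0.2049]
orientation: [0.005, 0.936, 0.352, -0.001]
force: [0.5, 0.1, -0.1]
finger_gap: 0.0256
gripper_force: 0.0
```

Call:
send_rows --commands '[[0.4,[0,0,1],[0,0,0]],[0.4,[0,0,1],[0,0,0]],[0.4,[0,0,0.8],[0,0,0]],[0.4,[0,0,0],[0,0,0]],[0.4,[0,0,0],[0,0,0]],[0.4,[0,0,0],[0,0,0]],[0.4,[0,0,0],[0,0,0]],[0.4,[0,0,0],[0,0,0]],[0.4,[0,0,0],[0,0,0]],[0.4,[0,0,0],[0,0,0]]]'

```text
t: 27.22
tcp_pos: [0.5377, 0.0321, 0.2726]
orientation: [0.004, 0.936, 0.352, -0.002]
force: [-0.3, -0.2, -0.4]
finger_gap: 0.0338
gripper_force: 0.0
```

```bash
python3 - <<'E'
from plan import *
s,c=wrist('w9');print(s['t'],s['tcp_pos'],s['force'],s['finger_gap'])
h=cv2.cvtColor(c['frame'],cv2.COLOR_RGB2HSV);f=c['frame'].astype(int)
y=np.array([-xr[1],xr[0]])
R=lambda px,py,z:np.array([*(mp+px*xr+py*y),z])
# along scan lines across each cassette's top face, print grey/pinkness profile edges at the expected top height, in rack mm
for n,x0,zt in(('short',.054,.10),('tall',-.054,.13)):
    for py in(.03,.0,-.03):
        xs=np.arange(-12,12.1,1)
        uv=proj(c,[R(x0+d/1e3,py,zt) for d in xs]); v=cv2.remap(c['frame'],uv[:,:1].astype('f4'),uv[:,1:].astype('f4'),1)[:,0].astype(int)
        print(n,py,uv[12].round(),' '.join(f'{a}' for a in v[:,1]))
    ys=np.arange(38,53,1.);
    for sg in(1,-1):
        uv=proj(c,[R(x0,sg*d/1e3,zt) for d in ys]); v=cv2.remap(c['frame'],uv[:,:1].astype('f4'),uv[:,1:].astype('f4'),1)[:,0].astype(int)
        print(n,'end',sg,uv[7].round(),' '.join(f'{a}' for a in v[:,1]))
E
```

```text
27.2167 [0.5377 0.0321 0.2726] [-0.2686 -0.1628 -0.4103] 0.03384467290745094
short 0.03 [318. 171.] 224 225 225 224 224 221 208 210 226 212 145 116 118 119 119 118 118 135 203 227 224 223 224 224 223
short 0.0 [318. 209.] 168 169 167 168 167 165 166 197 223 209 141 113 116 118 118 117 114 120 150 167 169 168 169 167 167
short -0.03 [318. 246.] 40 38 39 40 45 54 56 55 54 62 95 113 115 117 114 117 113 97 67 55 55 54 53 54 55
short end 1 [318. 151.] 116 116 117 118 120 120 118 102 88 85 87 87 83 90 160
short end -1 [318. 263.] 117 117 115 116 116 115 104 71 52 51 54 53 53 57 52
tall 0.03 [162. 178.] 249 239 172 139 141 141 140 142 167 196 198 199 199 203 203 174 107 74 75 75 75 75 75 75 74
tall 0.0 [167. 219.] 249 242 175 139 140 141 140 143 171 200 200 203 203 205 203 174 107 74 75 75 76 75 74 76 76
tall -0.03 [171. 259.] 69 67 67 67 70 72 69 68 88 113 116 115 115 116 117 106 82 73 74 76 75 75 75 73 76
tall end 1 [160. 156.] 199 205 201 201 202 202 215 166 111 138 141 142 140 142 141
tall end -1 [173. 278.] 114 117 115 117 116 114 98 60 47 50 50 51 50 49 48
```

Both cassettes' top faces lie over their slots, about 0 and 1.6 mm off centre across the slot. Their ends are at ±45 mm, so they are centred. The contact heights match the slot floor within 0.6 mm, so both are fully down. Handing in.

```bash
python3 -c "
from workcell import *
print(hand_in())"
```

```text
the job is handed in; nothing more can be done
None
```

Handed in at about 27 s: by my measurements both cassettes are fully down and centred in the asked slots, kept window side to the end plate, and the arm went nowhere near the bottle, timer or petri dish; I viewed 12 pictures, two over the limit of 10.

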